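# Find which lid screws onto which jar and close both

### The arm

A 6-joint arm with a two-finger parallel gripper is mounted at the origin on the work surface; the furniture and walls round the work are solid. World frame = base frame: x ahead of the robot, y to its left, z up, the work surface at z = 0. Lengths are in m, angles in rad, forces in N, time in s.
With the tool pointing down it reaches from about 0.275 to 0.85 m from the base axis. Payload 19 kg.
Tool frame: the origin (TCP) lies midway between the tips of the shut fingers; the grasp point (between the pads) lies arm.grasp_offset behind it (arm.grasp_offset is the distance from the TCP to the grasp point, in m); z points along the fingers, y is the direction in which the jaws open and shut (so a half turn about z gives the same grasp; the last joint's range is limited). The gripper opens to 85 mm and grips with 20 to 120 N. Pads are 22 mm wide; open, the fingers measure 114 mm over their backs; the gripper's body (76 mm by 85 mm) begins 54 mm behind the grasp point. The pads swing forward as they close: fully open they stand 13 mm farther back than shut.
Start: joints at [-1.272, 0.15, 1.437, -0, 1.554, -0.134], TCP at [0.241, -0.522, 0.231] pointing down, gripper open.
Joint ranges: [-2.8, 2.8], [-0.68, 2.1], [0.12, 2.68], [-1.39, 4.53], [0.16, 2.79], [-2.81, 2.81]. Speed limits (rad/s): [1.89, 1.89, 2.22, 3.01, 3.01, 3.01].

### API

Orientations are given as a rotation vector (axis times angle).
In Python, from plant import arm, jaws, inverse_kinematics, vision, job_done, sensors gives the robot as it stands. The module is installed in compiled form; this text tells all that it offers. Calls block until the motion is done:
- arm.move_pose(position, orientation): joint-space move of the TCP to a pose.
- arm.move_linear(position, attitude=None, speed=0.15, guard=None): straight line of the TCP; attitude=None keeps the orientation; speed is the mean speed in m/s. With guard (N) it stops when the force on the tool has changed by that much, and returns True; else False.
- arm.move_j(angles): joint-space move.
- jaws.grip(opening, newtons=None): finger opening in m; newtons is the grip in N (None keeps the last); returns when the fingers have stopped.
- arm.dwell(seconds).
- inverse_kinematics(position, orientation): joint angles nearest the present ones, or None.
- vision.grab_frame(name): name is "scene" or "top" or "wrist"; returns a dict with "img" (480x640x3 uint8, red, green, blue), "fx", "fy", "cx", "cy" (pixels), "camera_from_world" (4x4, takes a point from world to camera coordinates); the wrist camera has in their place "T_tool_cam" (4x4, takes a point from camera to tool coordinates, whose origin is the TCP and whose axes are the flange's). Camera axes: x right, y down, z forward; pixel columns grow to the right and rows downward; lengths in m; the calibration is good to about 2 mm. The wrist camera is an equidistant fisheye: a pixel r from the principal point sees the ray r / f radians off the axis. A picture is of the moment at which its call begins: read the wrist's pose just before it. There is no depth.
A pose or a line that the arm cannot do raises arm.PlanningError and nothing moves.
- job_done(): hands the job in, once; it reports no verdict.
Readings, each from a call of its own:
- sensors.current_t(): time.
- sensors.current_joint_pos(): joint angles.
- sensors.current_qd(): joint speeds.
- sensors.current_effort(): joint torques, N m.
- sensors.current_ee_pos(): TCP position.
- sensors.current_tool_rot(): TCP orientation.
- sensors.current_force(): force on the tool from outside, world axes, zero at the start.
- sensors.current_ft_torque(): the same for the moment, N m.
- sensors.current_opening(): finger opening in m.
Only numpy, scipy, OpenCV 4.12 (cv2) and the standard library are available. Lean on these libraries where they do the work, as an engineer would, in place of code of your own. Each camera call takes 0.05 s, during which the arm holds its last target. There are 200 camera calls.

### The job

Two jars stand open and their two lids lie loose on the table, but nobody knows which lid belongs to which jar: try a lid by setting it on and screwing it clockwise, and if it will not go down, try it on the other jar. Screw both lids fully home, each level on the jar whose thread it fits, and let go, leaving the other things on the table standing where they are.

Things in the scene. Friction and masses are not known exactly. Their poses are not given: they have to be found in the camera images.
- lid_white_center (a point): Loose white ribbed screw lid, 56 mm across, 30.5 mm high, 35 to 70 g, lying open side down on the table. This point is its centre, half-way up, z along its axis, x towards its painted bar. Grip it across the sides by its solid top part, the upper 7 mm (the skirt below is 0.6 mm slimmer). Fits one of the jars only; what is inside it cannot be seen as it lies.
- lid_white_mark (a point): Outer end of the red bar painted on the white lid's top, 26 mm from its axis. One of its three lugs lies under it, the others at 120 and 240 deg. The lugs stand inside the skirt at its lower edge, 3 mm high, 40.8 mm between their tips. The skirt is 50 mm wide and 23.5 mm deep inside.
- lid_blue_center (a point): Loose blue ribbed screw lid, 56 mm across, 30.5 mm high, 35 to 70 g, lying open side down on the table. This point is its centre, half-way up, z along its axis, x towards its painted bar. Grip it across the sides by its solid top part, the upper 7 mm (the skirt below is 0.6 mm slimmer). Fits one of the jars only; what is inside it cannot be seen as it lies.
- lid_blue_mark (a point): Outer end of the yellow bar painted on the blue lid's top, 26 mm from its axis. One of its three lugs lies under it, the others at 120 and 240 deg. The lugs stand inside the skirt at its lower edge, 3 mm high, 40.8 mm between their tips. The skirt is 50 mm wide and 23.5 mm deep inside.
- jar_red_mouth (a point): Open glass jar with dark red contents, 69 mm across, fixed upright in a black foot (84 mm across, 11 mm high) stuck to the table. This point is the centre of its mouth at rim level, 103 mm above the table; z up, x = world x. Home: lid centre 8.25 mm below this point, lid top 7 mm above it. Which of the two kinds of neck this jar has changes from run to run; contents say nothing.
- jar_red_neck (a point): Foot of the red jar's neck, at its shoulder, 30 mm below the rim. The neck is 37 mm across, chamfered, 45.6 mm over its necks (right-handed). A wrong lid is stopped inside, sits level about 11 mm above home and spins freely however far it is turned: just lift it off. Press down lightly, 5 to 15 N, while screwing.
- jar_red_entry (a point): Entry gap of the red jar's threads, 21 mm from its axis towards world +x; two more at 120 and 240 deg. With a lug within 20 deg of a gap the right lid drops to 4 mm above home, then sinks those 4 mm in a clockwise turn (from above) of about 70 deg; stop at 73; threads then hold it. Set on elsewhere, it drops in when turned clockwise.
- jar_yellow_mouth (a point): Open glass jar with yellow contents, 69 mm across, fixed upright in a black foot (84 mm across, 11 mm high) stuck to the table. This point is the centre of its mouth at rim level, 103 mm above the table; z up, x = world x. Home: lid centre 8.25 mm below this point, lid top 7 mm above it. Which of the two kinds of neck this jar has changes from run to run; contents say nothing.
- jar_yellow_neck (a point): Foot of the yellow jar's neck, at its shoulder, 30 mm below the rim. The neck is 37 mm across, chamfered, 45.6 mm over its necks (right-handed). A wrong lid is stopped inside, sits level about 11 mm above home and spins freely however far it is turned: just lift it off. Press down lightly, 5 to 15 N, while screwing.
- jar_yellow_entry (a point): Entry gap of the yellow jar's threads, 21 mm from its axis towards world +x; two more at 120 and 240 deg. With a lug within 20 deg of a gap the right lid drops to 4 mm above home, then sinks those 4 mm in a clockwise turn (from above) of about 70 deg; stop at 73; threads then hold it. Set on elsewhere, it drops in when turned clockwise.
- spice_dark_center (a point): Spice jar with a black cap, 41 mm across, 105 mm high, standing close (75 to 85 mm between centres) to the white lid; this point is its centre, half-way up. A bystander: leave it standing where it is.
- spice_gold_center (a point): Spice jar with a gold cap, 42 mm across, 96 mm high, standing close (75 to 85 mm between centres) to the blue lid; this point is its centre, half-way up. A bystander: leave it standing where it is.
- spice_back_center (a point): Spice jar with a black cap, 41 mm across, 105 mm high, at the back behind the two jars; this point is its centre, half-way up. A bystander: leave it standing where it is.
- mug_center (a point): Green and white mug, 78 mm across, 116 mm over its handle, 101 mm high, between the robot and the jars; this point is its centre, half-way up. A bystander: leave it standing where it is.
- tin_center (a point): Food tin, 76 mm across, 58 mm high, near the robot on its right; this point is its centre, half-way up. A bystander: leave it standing where it is.
- vinegar_center (a point): Dark bottle with a green cap, 60 mm across, 201 mm high, at the far left corner; this point is its centre, half-way up. A bystander: leave it standing where it is.
- oil_center (a point): Pale bottle with a yellow cap, 64 mm across, 191 mm high, at the far right; this point is its centre, half-way up. A bystander: leave it standing where it is.
Not all that is in view belongs to the job. Leave any orange look-alike of the part that bears lid_white_center alone.

How it is judged:
At the end, for the whole second after the job is handed in: Both lids are home, each on a jar: lid centre within 4 mm of the jar's axis and 6.9 to 10.2 mm below rim level (home is 8.25 mm), tilted less than 0.06 rad (((horizontal distance between lid_white_center and jar_red_mouth below 0.004 m and z of lid_white_center in the frame of jar_red_mouth between -0.0102 and -0.0069 m and angle between lid_white_center's own z axis and vertical below 0.06 rad) or (horizontal distance between lid_white_center and jar_yellow_mouth below 0.004 m and z of lid_white_center in the frame of jar_yellow_mouth between -0.0102 and -0.0069 m and angle between lid_white_center's own z axis and vertical below 0.06 rad)) and ((horizontal distance between lid_blue_center and jar_red_mouth below 0.004 m and z of lid_blue_center in the frame of jar_red_mouth between -0.0102 and -0.0069 m and angle between lid_blue_center's own z axis and vertical below 0.06 rad) or (horizontal distance between lid_blue_center and jar_yellow_mouth below 0.004 m and z of lid_blue_center in the frame of jar_yellow_mouth between -0.0102 and -0.0069 m and angle between lid_blue_center's own z axis and vertical below 0.06 rad))); the robot touches nothing.
It fails at once if a bystander is pushed more than 30 mm away (distance of any of spice_dark_center, spice_gold_center, spice_back_center, mug_center, tin_center, vinegar_center, oil_center from where it was at the start of the episode above 0.03 m).
It fails at once if a bystander is tipped over (angle between any of spice_dark_center, spice_gold_center, spice_back_center, mug_center, tin_center, vinegar_center, oil_center's own z axis and vertical above 0.5 rad).
It also fails if it takes over 58 s, if anything falls off the work surface, if the arm or the gripper's body presses on something with over 40 N, if the wrist force passes 120 N, or if a joint passes its speed limit or range.

## Working session

There is one attempt and no reset: what is moved stays moved. The work goes in short steps, each a Python script; the robot and the scene stay as the last script left them, time stands still between calls to the robot, and variables do not carry over. Pictures are saved under pics/ and viewed, about 8 in all and at most 12, crops included, and the job is handed in when it is done.

```bash
mkdir -p pics; python3 - <<'E'
from plant import arm,jaws,vision,sensors
import cv2,numpy as np
for n in ("scene","top"):
    f=vision.grab_frame(n); cv2.imwrite(f"pics/{n}0.png",f["img"][:,:,::-1])
    print(n,f["fx"],f["fy"],f["cx"],f["cy"]);print(np.round(f["camera_from_world"],4).tolist())
f=vision.grab_frame("wrist");print({k:(np.round(v,4).tolist()) for k,v in f.items() if k!="img"})
print(arm.grasp_offset,sensors.current_t(),sensors.current_tool_rot(),sensors.current_force(),sensors.current_opening())
E
```

```text
scene 555.4794465772246 555.4794465772246 318.89238927722926 239.32384565903513
[[-0.998, -0.0631, -0.0057, 0.3833], [-0.0491, 0.8279, -0.5587, 0.0587], [0.04, -0.5573, -0.8294, 1.835], [0.0, 0.0, 0.0, 1.0]]
top 546.2952719589654 546.2952719589654 317.04358611165424 248.36646744113975
[[0.0079, -1.0, 0.0041, -0.0146], [-0.9975, -0.0082, -0.0708, 0.3927], [0.0708, -0.0036, -0.9975, 1.5147], [0.0, 0.0, 0.0, 1.0]]
{'fx': 371.6483, 'fy': 371.6483, 'cx': 320.3239, 'cy': 238.9474, 'T_tool_cam': [[-0.0003, -0.9623, -0.2721, 0.0695], [1.0, -0.0, -0.001, 0.0004], [0.001, -0.2721, 0.9623, -0.1431], [0.0, 0.0, 0.0, 1.0]]}
0.0187 0.15 [-3.06748132e+00 -6.74381934e-01  1.28397560e-04] [-0.04260037  0.05878003  0.15692058] 0.08527784849058472
```

View pics/scene0.png

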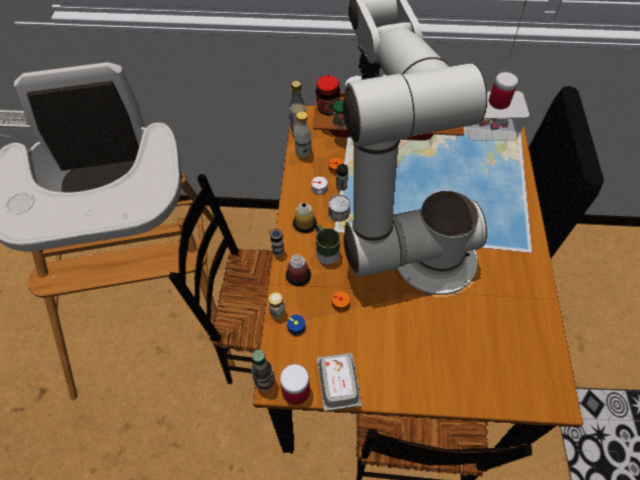

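View pics/top0.png

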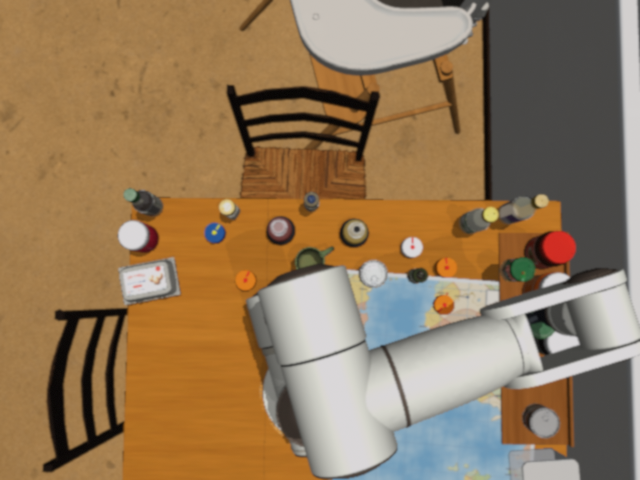

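The scene view shows the white lid at (319,185), blue lid at (297,324), red jar at (297,265) and yellow jar at (305,212). The top view shows the white lid at (412,247), blue at (215,233), red jar at (281,231) and yellow jar at (354,232). The gold spice jar is at (229,210) and the dark one at (418,275). Next I triangulate coarsely.

```bash
cat > h.py <<'E'
from plant import arm,jaws,vision,sensors,inverse_kinematics
import cv2,numpy as np
from scipy.spatial.transform import Rotation as Ro
def down(a): return (Ro.from_euler('z',a)*Ro.from_euler('x',np.pi)).as_rotvec()
def yaw(): 
    x=Ro.from_rotvec(sensors.current_tool_rot()).as_matrix()[:,0]; return np.arctan2(x[1],x[0])
def ray(f,px):
    u,v=(px[0]-f["cx"])/f["fx"],(px[1]-f["cy"])/f["fy"]
    if "camera_from_world" in f:
        W=np.linalg.inv(f["camera_from_world"]); d=np.array([u,v,1.])
    else:
        W=f["W"]; r=np.hypot(u,v); s=np.sin(r)/max(r,1e-9); d=np.array([u*s,v*s,np.cos(r)])
    d=W[:3,:3]@d; return W[:3,3],d/np.linalg.norm(d)
def wrist():
    T=np.eye(4);T[:3,3]=sensors.current_ee_pos();T[:3,:3]=Ro.from_rotvec(sensors.current_tool_rot()).as_matrix()
    f=vision.grab_frame("wrist"); f["W"]=T@f["T_tool_cam"]; return f
def onz(r,z): return r[0]+r[1]*(z-r[0][2])/r[1][2]
def tri(rs):
    A=sum(np.eye(3)-np.outer(d,d) for o,d in rs); b=sum((np.eye(3)-np.outer(d,d))@o for o,d in rs)
    p=np.linalg.solve(A,b); return p,[float(np.linalg.norm(np.cross(p-o,d))) for o,d in rs]
def project(f,p):
    M=f["camera_from_world"] if "W" not in f else np.linalg.inv(f["W"])
    c=M[:3,:3]@np.asarray(p)+M[:3,3]
    if "W" in f:
        q=np.hypot(c[0],c[1]);t=np.arctan2(q,c[2])/max(q,1e-9);return np.array([f["cx"]+f["fx"]*c[0]*t,f["cy"]+f["fy"]*c[1]*t])
    return np.array([f["cx"]+f["fx"]*c[0]/c[2],f["cy"]+f["fy"]*c[1]/c[2]])
def save(f,name): cv2.imwrite(f"pics/{name}.png",f["img"][:,:,::-1])
E
python3 - <<'E'
from h import *
s=vision.grab_frame("scene");t=vision.grab_frame("top")
for n,a,b in [("white",(319,185),(412,247)),("blue",(297,324),(215,233)),("red",(297,258),(281,228)),("yel",(304,206),(355,229)),("gold cap",(276,298),(228,207)),("dark cap",(342,170),(418,275)),("back cap",(277,234),(311,199)),("mug",(328,238),(310,257)),("tin",(339,202),(373,267)),("oil",(302,117),(491,215))]:
    p,e=tri([ray(s,a),ray(t,b)]); print(n,p.round(3),np.round(e,4))
E
```

```text
white [ 0.4   -0.279  0.007] [0.0009 0.0009]
blue [0.433 0.275 0.014] [0.0002 0.0002]
red [0.444 0.085 0.088] [0.0026 0.0026]
yel [ 0.439 -0.111  0.098] [0.0003 0.0003]
gold cap [0.497 0.228 0.086] [0.0003 0.0003]
dark cap [ 0.32  -0.279  0.094] [0.0011 0.0011]
back cap [0.518 0.006 0.099] [0.0007 0.0007]
mug [0.359 0.007 0.093] [0.0051 0.0051]
tin [ 0.333 -0.163  0.063] [0.0073 0.0073]
oil [ 0.47  -0.449  0.171] [0.0008 0.0008]
```

```bash
python3 - <<'E'
from h import *
for n,p in [("white",(.4,-.279,.02)),("blue",(.433,.275,.02)),("red",(.444,.085,.12)),("yel",(.439,-.111,.12))]:
    for a in (-np.pi/2,0,np.pi/2,np.pi):
        q=inverse_kinematics(p,down(a)); print(n,round(a,2),None if q is None else np.round(q,2))
import pickle
S=[]
for i,(x,y,z) in enumerate([(.42,-.24,.20),(.44,-.15,.24),(.44,-.01,.24),(.44,.12,.24),(.43,.235,.20)]):
    arm.move_pose((x,y,z),down(0)); arm.dwell(.15); f=wrist(); S.append(f); save(f,f"w{i}"); print(sensors.current_t(),sensors.current_ee_pos().round(3))
pickle.dump(S,open("S.pkl","wb"))
cv2.imwrite("pics/all.png",cv2.resize(np.vstack([np.hstack([s["img"][:,:,::-1] for s in S[i:i+2]]) for i in (0,2)]),(800,600)))
E
```

```text
white -1.57 [-0.77  0.15  1.9  -0.    1.1   2.37]
white 0 [-0.77  0.15  1.9  -0.    1.1   0.8 ]
white 1.57 [-0.77  0.15  1.9   0.    1.1  -0.77]
white 3.14 [-0.77  0.15  1.9   0.    1.1  -2.34]
blue -1.57 [ 0.42  0.19  1.84  0.    1.11 -2.73]
blue 0 [ 0.42  0.19  1.84 -0.    1.11  1.99]
blue 1.57 [ 0.42  0.19  1.84 -0.    1.11  0.42]
blue 3.14 [ 0.42  0.19  1.84  0.    1.11 -1.16]
red -1.57 None
red 0 [ 0.02 -0.04  1.87 -0.    1.31  1.59]
red 1.57 [ 0.02 -0.04  1.87 -0.    1.31  0.02]
red 3.14 [ 0.02 -0.04  1.87  0.    1.31 -1.55]
yel -1.57 [-0.42 -0.04  1.87 -0.    1.31  2.72]
yel 0 [-0.42 -0.04  1.87 -0.    1.31  1.15]
yel 1.57 [-0.42 -0.04  1.87  0.    1.31 -0.42]
yel 3.14 [-0.42 -0.04  1.87  0.    1.31 -1.99]
1.7167 [ 0.42  -0.241  0.2  ]
2.4 [ 0.44  -0.151  0.239]
3.2167 [ 0.44  -0.011  0.24 ]
4.0 [0.44  0.119 0.24 ]
4.7583 [0.431 0.234 0.2  ]
```

View pics/all.png

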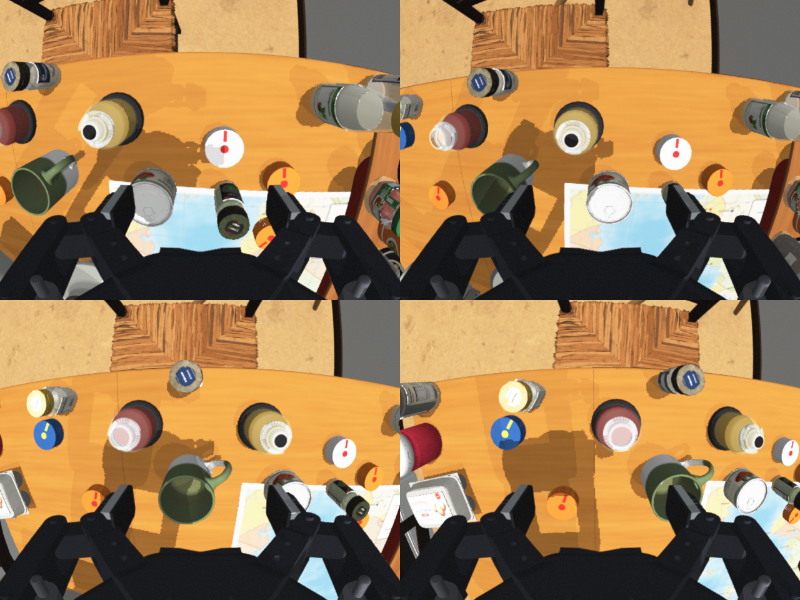

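View pics/w4.png

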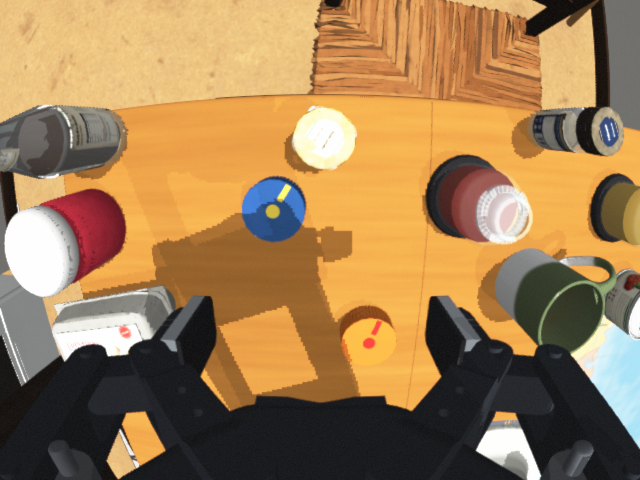

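The fisheye views show painted centre dots on the lids. In w4 the blue lid's dot is at (273,212) and the bar end at (290,185). In w0 the white lid's dot is near (358,238). Next: lid measurements, plus enlarged jar crops.

```bash
python3 - <<'E'
from h import *
import pickle
S=pickle.load(open("S.pkl","rb"))
def lid(name,c0,views,jaw):
    rs=[];re=[]
    for i in views:
        f=S[i]; hsv=cv2.cvtColor(f["img"],cv2.COLOR_RGB2HSV); H,s,V=[hsv[...,k].astype(int) for k in range(3)]
        m=((H<8)|(H>170))&(s>120) if name=="white" else (H>20)&(H<36)&(s>100)&(V>120)
        c=project(f,c0); yy,xx=np.mgrid[:480,:640]; 
        # lid body pixels near the expected position, painted pixels inside its hull
        body=((s<45)&(V>170)) if name=="white" else ((H>95)&(H<130)&(s>120))
        near=np.hypot(xx-c[0],yy-c[1])<40
        cs,_=cv2.findContours(((body)&near).astype(np.uint8),0,2); k=max(cs,key=cv2.contourArea)
        hull=np.zeros((480,640),np.uint8); cv2.fillConvexPoly(hull,cv2.convexHull(k),1)
        n,L,st,ce=cv2.connectedComponentsWithStats((m&(hull>0)).astype(np.uint8),connectivity=4)
        o=np.argsort(-st[1:,4])[:2]+1
        comps=[np.argwhere(L==j)[:,::-1] for j in o]
        el=[np.linalg.eigvalsh(np.cov(c_.T)) for c_ in comps]
        rat=[e[1]/e[0] for e in el]; d=int(np.argmin(rat)); print(name,i,"dot",ce[o[d]].round(1),"bar",ce[o[1-d]].round(1),st[o,4],np.round(rat,1),"hull c",np.array(cv2.fitEllipse(cv2.convexHull(k))[0]).round(1))
        rs.append(ray(f,ce[o[d]])); re.append(ray(f,ce[o[1-d]]))
    p,e=tri(rs); b,e2=tri(re); v=b-p
    print(name,p.round(4),np.round(e,4),"bar",b.round(4),np.round(e2,4),"ang",np.degrees(np.arctan2(v[1],v[0])).round(1),[ (onz(r,.0305)[:2].round(4)).tolist() for r in rs])
for a in [("white",(.4,-.279,.03),(0,1,2),0),("blue",(.433,.275,.03),(3,4,2),0)]:
    try: lid(*a)
    except Exception as ex: print(a,repr(ex))
T=[]
for i,p in [(1,(.439,-.111,.103)),(2,(.439,-.111,.103)),(2,(.444,.085,.103)),(3,(.444,.085,.103))]:
    c=project(S[i],p).astype(int); o=np.clip(c-[40,30],0,[560,420]); print(i,"origin",o)
    T.append(cv2.resize(S[i]["img"][o[1]:o[1]+60,o[0]:o[0]+80,::-1],(400,300),interpolation=cv2.INTER_NEAREST))
cv2.imwrite("pics/jars.png",np.vstack([np.hstack(T[:2]),np.hstack(T[2:])]))
E
```

```text
white 0 dot [358.8 238.3] bar [360.  217.8] [121  81] [ 1.1 11.7] hull c [358.5 237.1]
white 1 dot [441.4 246.6] bar [443.2 228.9] [79 52] [ 1.2 17.7] hull c [440.3 245.5]
white 2 dot [551.4 245.9] bar [554.2 229.9] [48 29] [ 1.7 30.3] hull c [550.4 245. ]
white [ 0.4014 -0.2744  0.0309] [0.0001 0.0001 0.0001] bar [ 0.42   -0.2749  0.0309] [0.0002 0.0001 0.0001] ang -1.5 [[0.4014, -0.2744], [0.4012, -0.2747], [0.4012, -0.2747]]
blue 3 dot [167.6 214.1] bar [175.  198.8] [89 58] [ 1.3 12.2] hull c [172.2 211.6]
blue 4 dot [272.2 211. ] bar [283.3 192.9] [143  97] [ 1.  11.2] hull c [273.5 208.9]
blue 2 dot [ 69.9 216.8] bar [ 74.6 203. ] [58 42] [ 2.1 14.5] hull c [ 77.  213.9]
blue [0.4369 0.2757 0.0314] [0.0001 0.     0.    ] bar [0.4526 0.2656 0.0315] [0. 0. 0.] ang -32.7 [[0.4368, 0.276], [0.4367, 0.2758], [0.4368, 0.2764]]
1 origin [229 197]
2 origin [404 198]
2 origin [160 192]
3 origin [324 192]
```

View pics/jars.png

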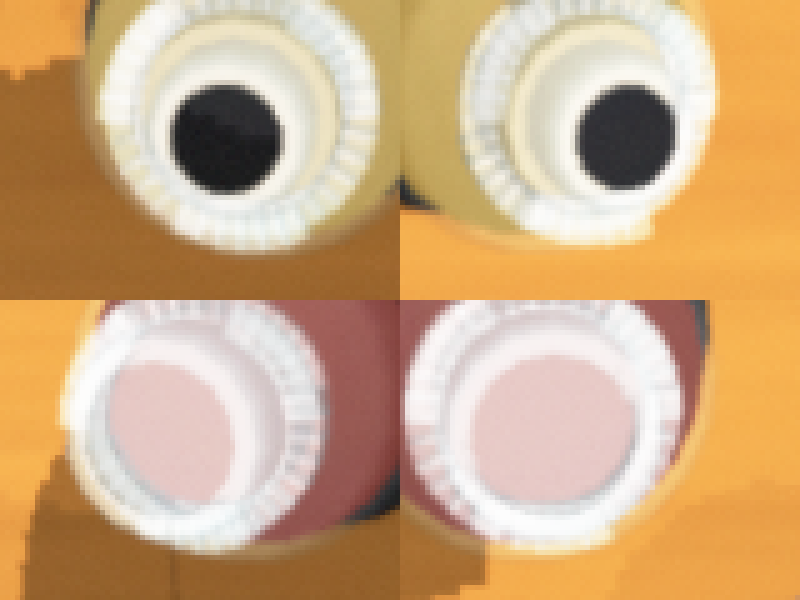

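The jar crops show each jar's white thread ring. The yellow jar has a post with a black top, the red jar a wide pink disc. Next I triangulate these discs and the ring hulls.

```bash
python3 - <<'E'
from h import *
import pickle
S=pickle.load(open("S.pkl","rb"))
tiles=[]
for name,c0,views in [("yel",(.439,-.111,.103),(0,1,2)),("red",(.444,.085,.103),(1,2,3,4))]:
    rs=[];rr=[]
    for i in views:
        f=S[i]; hsv=cv2.cvtColor(f["img"],cv2.COLOR_RGB2HSV); H,s,V=[hsv[...,k].astype(int) for k in range(3)]
        c=project(f,c0); yy,xx=np.mgrid[:480,:640]; near=np.hypot(xx-c[0],yy-c[1])<34
        ins=(V<70) if name=="yel" else ((H<12)|(H>168))&(s>28)&(s<60)&(V>205)
        ring=(s<52)&(V>175)
        out=[]
        for m in (ins,ring):
            m=cv2.morphologyEx((m&near).astype(np.uint8),cv2.MORPH_OPEN,np.ones((3,3)))
            cs,_=cv2.findContours(m,0,1)
            k=max(cs,key=cv2.contourArea) if m is None or True else 0
            e=cv2.fitEllipse(cv2.convexHull(k)); out.append(e)
        print(name,i,[(np.round(e[0],1).tolist(),np.round(e[1],1).tolist()) for e in out])
        rs.append(ray(f,out[0][0])); rr.append(ray(f,out[1][0]))
        o=np.clip(c.astype(int)-[40,30],0,[560,420]); im=f["img"][:,:,::-1].copy()
        im=cv2.resize(im[o[1]:o[1]+60,o[0]:o[0]+80],(240,180),interpolation=cv2.INTER_CUBIC)
        for e in out: cv2.ellipse(im,((float((e[0][0]-o[0]+.5)*3),float((e[0][1]-o[1]+.5)*3)),(e[1][0]*3,e[1][1]*3),e[2]),(0,255,0),1)
        tiles.append(im)
    print(name,"inner",*[np.round(x,4) for x in tri(rs)]," ring",*[np.round(x,4) for x in tri(rr)])
while len(tiles)<9: tiles.append(tiles[0]*0)
cv2.imwrite("pics/fit.png",np.vstack([np.hstack(tiles[j:j+3]) for j in (0,3,6)]))
E
```

```text
yel 0 [([142.8, 211.4], [18.9, 22.7]), ([150.5, 209.1], [40.1, 58.3])]
yel 1 [([273.7, 224.4], [19.7, 20.5]), ([275.5, 220.2], [49.1, 55.7])]
yel 2 [([448.8, 225.0], [17.5, 18.9]), ([441.0, 219.5], [49.3, 52.7])]
yel inner [ 0.442  -0.1144  0.1033] [0. 0. 0.]  ring [ 0.4415 -0.1132  0.0869] [0.0012 0.0006 0.0012]Traceback (most recent call last):
  File "<stdin>", line 16, in <module>
ValueError: max() iterable argument is empty
```

```bash
python3 - <<'E'
from h import *
import pickle
S=pickle.load(open("S.pkl","rb"))
rs=[];tiles=[]
for i,g in [(2,(160+34,192+27)),(3,(324+31,192+26)),(4,(500,214))]:
    f=S[i]; im=cv2.GaussianBlur(f["img"],(3,3),0).astype(int); ref=np.median(im[g[1]-3:g[1]+4,g[0]-3:g[0]+4].reshape(-1,3),0)
    chroma=(im[...,0]-im[...,1]); rc=ref[0]-ref[1]
    m=((chroma>rc*.65)&(np.abs(im-ref).max(2)<22)).astype(np.uint8)
    yy,xx=np.mgrid[:480,:640]; m&=(np.hypot(xx-g[0],yy-g[1])<20)
    n,L,st,ce=cv2.connectedComponentsWithStats(cv2.morphologyEx(m.astype(np.uint8),cv2.MORPH_OPEN,np.ones((3,3))),connectivity=4)
    k=L[g[1],g[0]]; cs,_=cv2.findContours((L==k).astype(np.uint8),0,1); e=cv2.fitEllipse(cv2.convexHull(cs[0]))
    print(i,ref,st[k],ce[k].round(1),np.round(e[0],1),np.round(e[1],1)); rs.append(ray(f,e[0]))
    o=np.array(g)-[30,30]; t=cv2.resize(f["img"][o[1]:o[1]+60,o[0]:o[0]+60,::-1],(260,260),interpolation=cv2.INTER_NEAREST)
    cv2.ellipse(t,((float((e[0][0]-o[0]+.5)*260/60),float((e[0][1]-o[1]+.5)*260/60)),(e[1][0]*260/60,e[1][1]*260/60),e[2]),(0,255,0),1); tiles.append(t)
print(*[np.round(x,4) for x in tri(rs)],*[onz(r,.103).round(4) for r in rs])
cv2.imwrite("pics/fitr.png",np.hstack(tiles))
E
```

```text
2 [230. 200. 196.] [182 205  24  27 491] [194.2 217.5] [194.3 217.4] [21.  29.6]
3 [231. 202. 198.] [338 203  33  29 744] [353.6 217.4] [353.6 217.4] [28.7 32.8]Traceback (most recent call last):
  File "<stdin>", line 11, in <module>
cv2.error: OpenCV(4.12.0) /io/opencv/modules/imgproc/src/shapedescr.cpp:361: error: (-201:Incorrect size of input array) There should be at least 5 points to fit the ellipse in function 'fitEllipseNoDirect'
```

```bash
python3 - <<'E'
from h import *
import pickle
S=pickle.load(open("S.pkl","rb"))
p,e=tri([ray(S[2],(194.3,217.4)),ray(S[3],(353.6,217.4))]); print(p.round(4),e)
arm.move_pose((.377,.085,.2),down(0)); arm.dwell(.15); f=wrist(); pickle.dump(f,open("R.pkl","wb"))
print(sensors.current_t(),f["W"][:3,3].round(4))
c=project(f,(.445,.085,.103)).round().astype(int); print(c)
im=f["img"][c[1]-40:c[1]+40,c[0]-40:c[0]+40,::-1]; cv2.imwrite("pics/red.png",cv2.resize(im,(560,560),interpolation=cv2.INTER_NEAREST))
E
```

```text
[0.4466 0.0927 0.096 ] [0.0003468356860063222, 0.00034683568600625694]
5.6417 [0.447  0.0854 0.3431]
[321 139]
```

View pics/red.png

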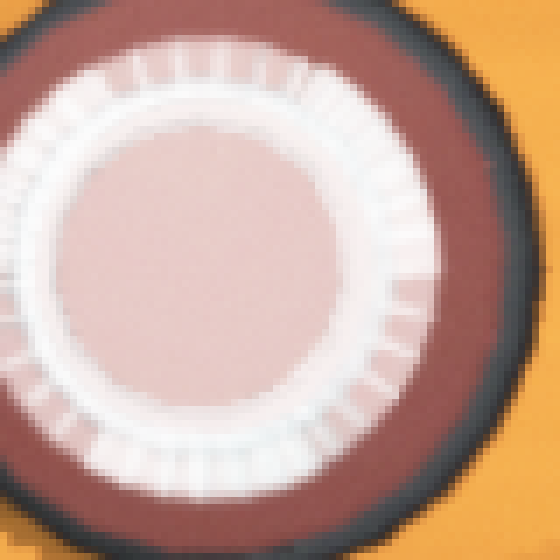

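The vertical view shows the red jar's pink disc at crop (200,265), concentric with the ring. The jar sits about 7 mm to +y of the first guess. Next I fit it, then pick the blue lid.

```bash
python3 - <<'E'
from h import *
import pickle
f=pickle.load(open("R.pkl","rb")); S=pickle.load(open("S.pkl","rb"))
im=cv2.GaussianBlur(f["img"],(3,3),0).astype(int); g=(310,137); ref=np.median(im[133:141,306:314].reshape(-1,3),0)
m=(np.abs(im-ref).max(2)<14).astype(np.uint8); m=cv2.morphologyEx(m,cv2.MORPH_OPEN,np.ones((3,3)))
n,L,st,ce=cv2.connectedComponentsWithStats(m,connectivity=4);k=L[g[1],g[0]];cs,_=cv2.findContours((L==k).astype(np.uint8),0,1);e=cv2.fitEllipse(cv2.convexHull(cs[0]))
print(st[k],ce[k],e)
# thread ring: non-body = not dark red
hsv=cv2.cvtColor(f["img"],cv2.COLOR_RGB2HSV); body=((hsv[...,2]<190)).astype(np.uint8)
m=(1-body); yy,xx=np.mgrid[:480,:640]; m[(np.hypot(xx-310,yy-137)>40)]=0
n,L,st,ce=cv2.connectedComponentsWithStats(m,connectivity=4);k=L[g[1],g[0]];cs,_=cv2.findContours((L==k).astype(np.uint8),0,1);e2=cv2.fitEllipse(cv2.convexHull(cs[0])); print(e2)
r=ray(f,e[0]); print("disc",onz(r,.103),onz(r,.096),"ring",onz(ray(f,e2[0]),.09))
print("3 view",tri([ray(S[2],(194.3,217.4)),ray(S[3],(353.6,217.4)),r]))
E
```

```text
[ 289  117   40   40 1269] [308.65957447 136.71237195] ((308.7182922363281, 136.746337890625), (39.64208221435547, 40.33007049560547), 94.71346282958984)
((309.80560302734375, 136.6278533935547), (66.26809692382812, 66.96011352539062), 76.95146179199219)
disc [0.44671915 0.09299521 0.103     ] [0.44671238 0.09321761 0.096     ] ring [0.44678361 0.09267612 0.09      ]
3 view (array([0.44663864, 0.09289729, 0.0958617 ]), [0.0003392878327530247, 0.0004309880636602346, 0.0003327939234745731])
```

```bash
cat > j.py <<'E'
from h import *
rad=np.radians
J={"red":(.4467,.0929),"yel":(.442,-.1144)}
def st(m): print(m,"t",round(sensors.current_t(),2),"p",sensors.current_ee_pos().round(4),"F",np.round(sensors.current_force(),1),"op",round(sensors.current_opening(),4),"yaw",round(np.degrees(yaw()),1),flush=True)
def pick(x,y,a):
    jaws.grip(.085,60); arm.move_pose((x,y,.09),down(rad(a))); 
    g=arm.move_linear((x,y,.006),speed=.12,guard=10); st(f"down {g}")
    jaws.grip(.045,60); st("grip"); zp=sensors.current_ee_pos()[2]
    arm.move_linear((x,y,.16),speed=.25); st("lift"); return zp
def seat(jar,a,zh):
    x,y=J[jar]; arm.move_pose((x,y,zh+.035),down(rad(a))); st("over")
    g=arm.move_linear((x,y,zh+.0025),speed=.03,guard=8); st(f"seat {g}")
    h=sensors.current_ee_pos()[2]-zh; print("above home mm",round(h*1000,2)); return h
E
python3 - <<'E'
from j import *
zp=pick(.4368,.2757,141); zh=zp+.0795
open("zh","w").write(str(zh)); arm.move_pose((*J["red"],.17),down(rad(176)));  h=seat("red",176,zh)
E
```

```text
down False t 8.57 p [0.4372 0.2758 0.0067] F [ 0.2 -0.   0.7] op 0.085 yaw 141.0
grip t 8.99 p [0.4372 0.2759 0.0071] F [-3.9 -1.9 11.2] op 0.0538 yaw 141.0
lift t 9.76 p [0.4363 0.2755 0.1587] F [-0.3  0.8 -1.4] op 0.0535 yaw 141.0
over t 11.04 p [0.4459 0.0935 0.121 ] F [ 0.  -0.9  0.3] op 0.0538 yaw 176.0
seat True t 11.82 p [0.4466 0.0929 0.0973] F [-1.3 -0.2  9.5] op 0.0536 yaw 176.0
above home mm 10.7
```

```bash
python3 - <<'E'
from j import *
zh=float(open("zh").read()); x,y=J["red"]
save(wrist(),"seat1")
z=sensors.current_ee_pos()[2]
for d in (15,30,45):
    fz=sensors.current_force()[2]; z=sensors.current_ee_pos()[2]-(.0008 if fz<12 else 0)
    arm.move_linear((x,y,z),down(rad(176-d)),speed=.05); st("turn")
E
```

```text
turn t 12.28 p [0.4475 0.0929 0.0972] F [ 0.4 -1.1 11.4] op 0.0538 yaw 161.0
turn t 12.69 p [0.4476 0.0928 0.0972] F [ 0.4 -0.9 13. ] op 0.0535 yaw 146.0
turn t 13.1 p [0.447  0.0929 0.0974] F [-0.7  0.3  5.8] op 0.0536 yaw 131.1
```

View pics/seat1.png

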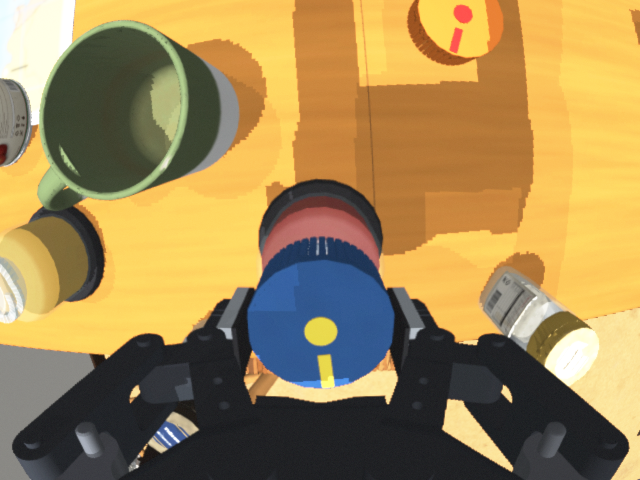

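The wrist view shows the blue lid level in the jaws at (320,325), with the mark pointing to +x. It stayed about 10.7 mm above home through 45° of turning, so it's wrong for red. Next I move it to yellow and screw it there.

```bash
cat >> j.py <<'E'
def screw(jar,a,zh,total=73):
    x,y=J[jar]; z=sensors.current_ee_pos()[2]
    for d in np.append(np.arange(9,total,9),total):
        fz=sensors.current_force()[2]; z+= -.00055+ np.clip((fz-9)*.00006,-.0005,.0008)
        z=max(z,zh-.002)
        arm.move_linear((x,y,z),down(rad(a-d)),speed=.04)
        print(int(d),"h mm",round((sensors.current_ee_pos()[2]-zh)*1000,2),"F",np.round(sensors.current_force(),1),"M",np.round(sensors.current_ft_torque(),2),round(sensors.current_t(),2),flush=True)
E
python3 - <<'E'
from j import *
zh=float(open("zh").read()); x,y=J["red"]
arm.move_linear((x,y,zh+.045),speed=.2); h=seat("yel",176,zh)
if h<.006: screw("yel",176,zh)
E
```

```text
over t 14.61 p [ 0.4419 -0.1139  0.1211] F [-0.   0.1  0.1] op 0.0537 yaw 176.0
seat True t 15.58 p [ 0.442  -0.1144  0.0904] F [-0.9  0.4  8.3] op 0.0536 yaw 176.0
above home mm 3.85
9 h mm 3.88 F [0.7 0.6 7.7] M [ 0.07  0.01 -0.08] 15.89
18 h mm 3.68 F [-0.1 -0.1 12.7] M [ 0.06  0.07 -0.11] 16.2
27 h mm 3.02 F [-1.3  2.2  9.3] M [ 0.11  0.14 -0.16] 16.51
36 h mm 2.24 F [-0.5  1.   6.9] M [ 0.03  0.04 -0.08] 16.82
45 h mm 1.43 F [-0.1 -0.7  6.2] M [-0.07  0.01 -0.17] 17.12
54 h mm 0.6 F [-0.2 -0.3  5.4] M [-0.04 -0.02 -0.11] 17.43
63 h mm 0.04 F [ 0.1 -0.4  8.3] M [-0.06  0.05 -0.02] 17.74
72 h mm 0.01 F [ 0.1 -0.6 13.7] M [ 0.08  0.05 -0.05] 18.05
73 h mm -0.03 F [-1.2  1.3 18.6] M [ 0.1   0.23 -0.04] 18.3
```

```bash
python3 - <<'E'
from j import *
zh=float(open("zh").read()); x,y=J["yel"]; z=sensors.current_ee_pos()[2]+.0002
for a in (98,92):
    arm.move_linear((x,y,z),down(rad(a)),speed=.03); st("x"); print(np.round(sensors.current_ft_torque(),2))
jaws.grip(.085); st("open"); arm.move_linear((x,y,.19),speed=.25); f=wrist(); save(f,"y_after")
# white: bystander dark cap is at -x of lid -> jaws along y
import pickle; pickle.dump(f,open("Y.pkl","wb"))
hsv=cv2.cvtColor(f["img"],cv2.COLOR_RGB2HSV).astype(int); c=project(f,(x,y,.11)); print("pred",c.round(1))
yy,xx=np.mgrid[:480,:640]; m=((hsv[...,0]>20)&(hsv[...,0]<36)&(hsv[...,1]>100)&(hsv[...,2]>120)&(np.hypot(xx-c[0],yy-c[1])<45)).astype(np.uint8)
n,L,s,ce=cv2.connectedComponentsWithStats(m,connectivity=4)
for k in range(1,n):
    if s[k,4]>40: print(s[k],onz(ray(f,ce[k]),.11).round(4))
E
```

```text
x t 18.55 p [ 0.442  -0.1146  0.0868] F [-1.8 -2.4  4.8] op 0.0535 yaw 98.4
[-0.41  0.39  0.47]
x t 18.81 p [ 0.4419 -0.1146  0.0867] F [-2.4 -5.2  2.5] op 0.0541 yaw 92.3
[-0.74  0.47  0.7 ]
open t 19.23 p [ 0.442  -0.1143  0.0866] F [-0.2 -0.1 -0.1] op 0.0851 yaw 92.0
pred [319.3 248. ]
[311 239  19  19 272] [ 0.4424 -0.1143  0.11  ]
[322 263  13  24 170] [ 0.4481 -0.1321  0.11  ]
```

View pics/y_after.png

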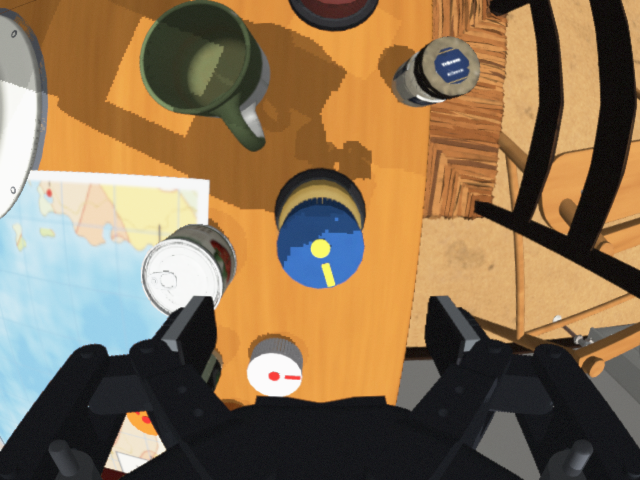

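The lid is on the yellow jar: dot at (320,248), on axis within 0.5 mm, and the mark at −72°. Torque rose at the stop. Now the white lid goes onto red.

```bash
python3 - <<'E'
from j import *
zp=pick(.4013,-.2745,0); zh=zp+.0795; open("zh","w").write(str(zh))
arm.move_pose((.44,-.05,.19),down(rad(60)))
h=seat("red",123.5,zh)
if h<.006:
    screw("red",123.5,zh)
    x,y=J["red"]; z=sensors.current_ee_pos()[2]+.0002
    for a in (45,39):
        arm.move_linear((x,y,z),down(rad(a)),speed=.03); st("x"); print(np.round(sensors.current_ft_torque(),2))
E
```

```text
down False t 22.12 p [ 0.4016 -0.2747  0.0066] F [0.9 0.5 0.1] op 0.085 yaw 0.0
grip t 22.53 p [ 0.4016 -0.2747  0.007 ] F [-4.   3.5 13.9] op 0.054 yaw 0.0
lift t 23.3 p [ 0.4009 -0.2741  0.1587] F [-0.1 -0.1 -1. ] op 0.0534 yaw -0.0
over t 25.02 p [0.4471 0.0918 0.1216] F [-0.  -0.1 -0.4] op 0.0534 yaw 123.2
seat True t 25.98 p [0.4466 0.0929 0.0905] F [-0.7 -0.2  8.2] op 0.0536 yaw 123.5
above home mm 3.94
9 h mm 3.96 F [-0.5  0.7  8.6] M [ 0.04  0.08 -0.06] 26.29
18 h mm 3.73 F [ 0.6  0.4 11.9] M [ 0.    0.13 -0.08] 26.6
27 h mm 3.17 F [0.1 0.6 9.8] M [ 0.06  0.18 -0.11] 26.91
36 h mm 2.35 F [0.2 1.3 7.1] M [ 0.18  0.15 -0.12] 27.22
45 h mm 1.51 F [-0.4  1.7  5.9] M [ 0.27  0.03 -0.18] 27.52
54 h mm 0.7 F [0.4 1.5 6. ] M [ 0.18 -0.   -0.07] 27.83
63 h mm 0.0 F [ 0.4 -0.1  6.4] M [ 0.12  0.03 -0.04] 28.14
72 h mm -0.15 F [ 0.6  0.  12.2] M [ 0.02 -0.01 -0.12] 28.45
73 h mm -0.22 F [-1.5  0.5 17.2] M [0.11 0.32 0.04] 28.7
x t 28.95 p [0.4468 0.093  0.0866] F [0.  1.4 5.9] op 0.0535 yaw 45.4
[0.29 0.06 0.52]
x t 29.21 p [0.4462 0.0925 0.0866] F [-7.5 -4.  10.8] op 0.0531 yaw 39.4
[-0.62  1.17  1.05]
```

Release, retreat, and check both lids' heights from two wrist views.

```bash
python3 - <<'E'
from j import *
jaws.grip(.085); arm.dwell(.2); x,y=J["red"]; arm.move_linear((x,y,.2),speed=.2)
fs=[]
for p in ((.42,.03,.24),(.42,-.07,.24)):
    arm.move_pose(p,down(0)); arm.dwell(.2); fs.append(wrist())
for n,(x,y) in J.items():
    rs=[];rb=[]
    for f in fs:
        hsv=cv2.cvtColor(f["img"],cv2.COLOR_RGB2HSV).astype(int); c=project(f,(x,y,.11)); yy,xx=np.mgrid[:480,:640]
        H,s,V=hsv[...,0],hsv[...,1],hsv[...,2]; near=np.hypot(xx-c[0],yy-c[1])<24
        m=((H>20)&(H<36)&(s>100)&(V>120) if n=="yel" else ((H<8)|(H>172))&(s>130)&(V>150))&near
        k,L,S,ce=cv2.connectedComponentsWithStats(m.astype(np.uint8),connectivity=4); o=1+np.argsort(-S[1:,4])[:2]
        d=np.argmin(np.hypot(*(ce[o]-c).T)); rs.append(ray(f,ce[o[d]])); rb.append(ray(f,ce[o[1-d]]))
    print(n,"dot",*[np.round(v,4) for v in tri(rs)],"bar",*[np.round(v,4) for v in tri(rb)])
st("end"); cv2.imwrite("pics/final.png",fs[0]["img"][:,:,::-1])
E
```

```text
red dot [0.4471 0.0929 0.1107] [0.0001 0.0001] bar [0.4578 0.1026 0.1144] [0.0006 0.0006]
yel dot [ 0.4423 -0.1141  0.1107] [0. 0.] bar [ 0.4479 -0.1267  0.1162] [0.0004 0.0004]
end t 32.12 p [ 0.4201 -0.0692  0.24  ] F [-0.1  0.2  0.8] op 0.0851 yaw 0.1
```

View pics/final.png

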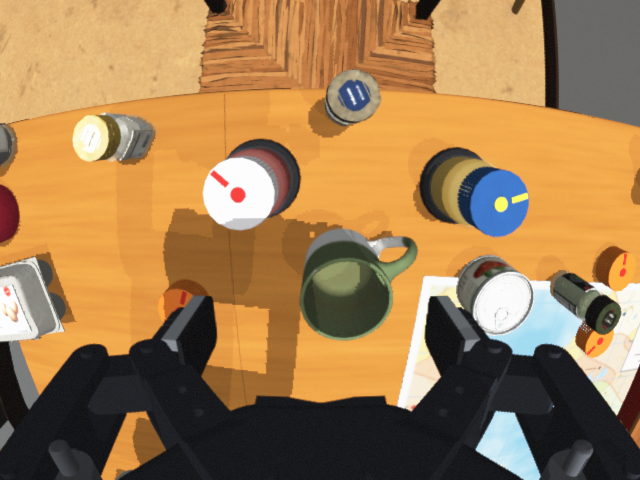

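The final view shows both lids home and level: white at (238,195) and blue at (502,204). All the bystanders in view are standing.

```bash
python3 -c "
from plant import job_done;job_done()"
```

```text
the job is handed in; nothing more can be done
```

Both lids are screwed home and released, and the job is handed in at about 32 s on the robot's clock. The hand-in gives no verdict.

- **What I did:** I tried the blue lid on the red jar first. It stayed 10.7 mm above home through 45° of turning, so I lifted it off and moved it to the yellow jar. The white lid then went on the red jar. Each fitting lid dropped to about 4 mm above home and sank to home within the 73° turn. I then turned each about 11° past that to confirm the stop, where the torque rose to 0.7 to 1.0 N m.
- **Last checks:** two wrist views put both lid tops at z = 0.1107 m (nominal 0.110) and within 0.5 mm of the jar axes. The gripper was open and clear, and the bystanders in view were standing.
- **Disagreements:** in that last check the painted bars came out 4 to 5 mm higher than the dots. I think my search radius cut the bars short; the picture shows both lids level. I did not measure the tilt separately, or the bystanders' final positions.

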